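Check a spacer in the thickness gauge

TASK

The forked spacer has been checked: take it out of the thickness gauge and lay it wholly on the grey mat. Then lay the plain spacer flat on the gauge's bed with the middle of its head under the spindle, let go, and turn the T-bar clockwise (seen from above) until the spindle clamps the head and the ratchet slips by at least a quarter turn; leave it clamped, and do not disturb the cup, jar, wrench, rasp or reamer around it.

Things in the scene. Friction and masses are not known exactly. Their poses are not given: they have to be found in the camera images.
- gauge: Bench thickness gauge, fixed, mouth toward the robot, turned up to 0.3 rad. Origin at table height on the vertical spindle axis; x axis points to the column. Flat bed, top 30 mm above the table, x -85 to 100, y +-45 mm. Column at x 56 to 90, y +-15. Mouth open at the front and both sides, so spacers slide in or out sideways under the spindle
- anvil (a point): Point on top of the bed (z = 30 mm) on the spindle axis; axes as the gauge. Above it: spindle, round nose (32 mm, lower end z = 81), grey arm from the column (z 107 to 135, y +-18, reaching to x = -22), knurled thimble (38 mm round, z 136 to 162), T-bar. Nothing of the gauge is above z = 193
- spindle: Steel spindle with a round foot 22 mm wide, 6 mm high; origin at the centre of its lower face. At the start this is 56 to 64 mm above the table (bed 30, top of a 14 mm head on it 44). It goes down 2.4 mm per rad (15 mm per turn) of the T-bar, without turning itself, and stays where it is left
- tbar_end (a point): Centre of one end of the T-bar: straight level steel bar, 12 mm thick, 15 mm balls at the ends, 125 mm overall, centred on the spindle axis, z = 184 mm; ends 55 mm from the axis. Hub 24 mm wide, up to z = 190. Starts at any angle; turns at about 0.06 N m (1.5 N at 40 mm radius): a fingertip beside the bar can push it round. Clockwise from above lowers the spindle
- ratchet (a joint): Slip of the ratchet, rad, clockwise positive: how far the T-bar has turned relative to the thimble. Starts at 0 and stays 0 while the spindle moves freely; once the spindle is clamped (about 20 N) the T-bar goes on turning at about 0.1 N m and this value grows
- plain_spacer: Spacer with a plain rectangular head 56 (x) x 46 mm; steel head 14 mm thick, 14 x 14 mm neck, black ribbed handle 18 wide x 18 high at x -60 to -165. 193 mm long, 0.11 to 0.21 kg, underside flat, balance near x = -70. Origin on the underside below the head middle; x axis from handle to head, z up. Lies on the table left or right of the gauge, handle roughly toward the robot
- plain_end (a point): Free end of the plain spacer's handle, 165 mm behind the head's middle, 9 mm above the underside.
- forked_spacer: Like the plain spacer in all sizes, but the head has a 20 mm wide notch open at its far end. Origin and axes the same (underside below the head middle, x from handle to head). Starts on the gauge bed, head under the raised spindle (12 to 20 mm free above it), handle out over the front edge of the bed toward the robot
- forked_end (a point): Free end of the forked spacer's handle, 165 mm behind the head's middle, 9 mm above the underside.
- mat: Grey rectangular mat, fixed on the table, 260 x 160 mm, 3 mm thick, on the other side of the gauge from the plain spacer. Origin on the table on its long centre line, 70 mm from the far short edge: the mat covers x -190 to +70, y +-80 mm.
- cup: Open steel cup, 60 mm wide, 70 mm high, standing beyond the gauge on the left. Origin at the centre of its underside. Leave alone.
- wrench: Steel wrench 150 mm long lying left beyond the mat or spacer. Origin under its middle. Leave alone.
- jar: White closed jar, 52 mm wide, 65 mm high, standing beyond the gauge on the right. Origin at the centre of its underside. Leave alone.
- rasp: Bone rasp, 160 mm long, 20 mm wide, black handle, lying right beyond the mat or spacer. Origin under its middle. Leave alone.
- reamer: Round steel reamer head standing on the table between robot and gauge, 52 mm wide, 55 mm high. Origin at the centre of its underside. Leave alone.
Mind the look-alikes: they are no part of the job. What is shaped like the plain_spacer but blue is not meant. Leave any yellow look-alike of the forked_spacer alone.

How it is judged:
By the outcome, as a careful person would: the job done as asked, in the order asked, and still so for the second after the job is handed in, with the robot touching nothing.
It also fails if it takes over 72 s, if anything falls off the work surface, if the arm or the gripper's body presses on something with over 40 N, if the wrist force passes 120 N, or if a joint passes its speed limit or range.

ROBOT

A 6-joint arm with a two-finger parallel gripper is mounted at the origin on the work surface. World frame = base frame: x ahead of the robot, y to its left, z up, the work surface at z = 0. Lengths are in m, angles in degrees, forces in N, time in s.
With the tool pointing down it reaches from about 0.4 to 0.825 m from the base axis. Payload 7 kg.
Tool frame: the origin (TCP) lies at the very end of the fingers, on their centre line; the grasp point (between the pads) lies hold_point_z behind it (hold_point_z is the distance from the TCP to the grasp point, in m); z points along the fingers, y is the line along which they close (so a half turn about z gives the same grasp; the last joint's range is limited). The gripper opens to 88 mm and grips with 3 to 60 N. Pads are 19 mm wide; open, the fingers measure 130 mm over their backs; the gripper's body (78 mm by 193 mm) begins 47 mm behind the grasp point.
Start: joints at [90.991, 20.546, 0.682, 0, -70.136, -16.507], TCP at [0.181, 0.65, 0.227] pointing down, gripper open.
Joint ranges: [-176.03, 176.03], [-82.01, 121.73], [-58.28, 71.71], [-173.87, 95.51], [-174.79, -0.11], [-173.66, 173.66]. Speed limits (degrees/s): [136.94, 136.94, 172.46, 180, 180, 180].

INTERFACE

Orientations are given as [roll, pitch, yaw] about the fixed x, y, z axes, in that order (R = Rz(yaw) Ry(pitch) Rx(roll)).
In Python, from plant import get_obs, snapshot, close_job, hold_point_z gives the robot as it stands.
- The arm moves only by the tool play_rows, never from a script. Its argument "commands" is a list that holds one entry, the list of rows, each a list of 7 numbers: the shift along the tool's x, y, z in cm, then the turn, a rotation vector about the tool's x, y, z in degrees, then the opening, from 0 (shut) to 1 (fully open). In form: [[[x, y, z, ax, ay, az, fingers], ...]]. A call has 1 to 20 rows; each row is the pose to reach, as a shift and turn from the pose commanded when the call began, along the tool's axes at that moment; what a row does not reach only later rows make up. A row lasts 1/12 s, in which the tool goes at most 41.7 mm and 7.16 degrees, less where a joint would pass 70% of its speed; a pose out of reach is approached as far as the arm can. A call with a gripper value outside its range is refused whole. The fingers move at their own pace and stop on an object; the grip force is fixed at half the most. Time passes only in rows, so rows that repeat a pose let the fingers close. It gives the time, the measured TCP pose, the force, the opening and the grip force at its end, in the units of the state.
- get_obs(): the state, without advancing time (a new reading comes with each control period).
- snapshot(name): name is "scene" or "side" or "wrist"; returns a dict with "frame" (480x640x3 uint8, red, green, blue), "camera_matrix" (3x3 intrinsics, pixels), "dist" ([k1, k2, p1, p2, k3] as OpenCV has them; the pictures are not rectified), "origin" and "attitude" of the camera in the world. Camera axes: x right, y down, z forward; pixel columns grow to the right and rows downward; lengths in m; the calibration is good to about 2 mm. A picture is of the moment at which its call begins. There is no depth.
- close_job(): hands the job in; it is judged then, once.
The state is a dict: "clock": time; "joint_pos": joint angles; "qvel": joint speeds; "tau": joint torques, N m; "tool_pos": TCP position; "orientation": TCP orientation; "force": force on the tool from outside, world axes, zero at the start; "moment": the same for the moment, N m; "opening": finger opening in m; "gripper_force": force on a finger pad.
Only numpy, scipy, OpenCV 4.12 (cv2) and the standard library are available. Lean on these libraries where they do the work, as an engineer would, in place of code of your own. Each camera call takes 0.05 s, during which the arm holds its last target. There are 200 camera calls.

## Working session

There is one attempt and no reset: what is moved stays moved. The work goes in short steps, Python scripts to look and compute and a tool call to move; the robot and the scene stay as the last step left them, time stands still between calls to the robot, and variables do not carry over. Pictures are saved under pics/ and viewed, at most 10 in all, crops included, and the job is handed in when it is done.

Besides the shell and the picture viewer there is one more tool, called after "Emit:" in YAML: its name, and indented under it one key for each argument. play_rows: Moves the arm, as the interface text tells. Its arguments: {"type":"object","properties":{"commands":{"type":"array","items":{"type":"array","items":{"type":"array","items":{"type":"number"}}}}},"required":["commands"]}

```bash
mkdir -p pics; ls; cat > h.py <<'E'
import numpy as np, cv2
from scipy.spatial.transform import Rotation as R
from plant import get_obs, snapshot, close_job, hold_point_z
def snap(n,f):
    s=snapshot(n); cv2.imwrite(f'pics/{f}.png',s['frame'][...,::-1]); np.save(f'pics/{f}.npy',s,allow_pickle=True); return s
def load(f): return np.load(f'pics/{f}.npy',allow_pickle=True).item()
def rot(s):
    a=np.array(s['attitude'],float)
    return a if a.shape==(3,3) else R.from_euler('xyz',a,degrees=True).as_matrix()
def ray(s,px):
    p=cv2.undistortPoints(np.array(px,float).reshape(-1,1,2),np.array(s['camera_matrix']),np.array(s['dist'])).reshape(-1,2)
    return np.array(s['origin']),np.c_[p,np.ones(len(p))]@rot(s).T
def onz(s,px,z):
    o,d=ray(s,px); return o+d*((z-o[2])/d[:,2])[:,None]
def proj(s,P):
    r=rot(s); rv=cv2.Rodrigues(r.T)[0]; return cv2.projectPoints(np.array(P,float).reshape(-1,1,3),rv,-r.T@np.array(s['origin'],float),np.array(s['camera_matrix']),np.array(s['dist']))[0].reshape(-1,2)
E
python3 - <<'E'
from h import *
print(get_obs(),hold_point_z)
for n in ['scene','side','wrist']:
    s=snap(n,n+'0'); print(n,s['camera_matrix'],s['dist'],s['origin'],s['attitude'])
E
```

```text
pics
{'clock': 0.0, 'joint_pos': array([ 9.09902989e+01,  2.05913437e+01,  6.33539279e-01, -1.94386228e-02,
       -7.01354363e+01, -1.65062823e+01]), 'qvel': array([ 0.02174018,  0.04558725,  0.09454034,  0.00643446, -0.0092798 ,
        0.03092228]), 'tau': array([ 2.31246820e-03, -5.82719815e+01,  2.93048894e+01,  6.99687839e+00,
        6.92914036e-03, -1.57630489e-04]), 'tool_pos': array([0.18047368, 0.64991982, 0.22562408]), 'orientation': array([ 1.79905410e+02, -8.97364757e-03, -1.55225960e+01]), 'force': array([ 0.8503157 , -0.17829761, -0.61342998]), 'moment': array([-0.01385454,  0.04283283,  0.04163982]), 'gripper_force': 0.0, 'opening': 0.08731899730093567} 0.0188
scene [[506.99700944   0.         315.89070251]
 [  0.         506.99700944 240.37325474]
 [  0.           0.           1.        ]] [-0.04239052  0.          0.          0.          0.        ] [ 0.80205116 -0.63085386  1.34758936] [-150.15363269   -0.16400152   30.64336341]
side [[560.82846757   0.         318.31863365]
 [  0.         560.82846757 244.98622273]
 [  0.           0.           1.        ]] [0.05419388 0.         0.         0.         0.        ] [-0.15806801 -0.73492102  1.11845607] [-135.51403689   -0.13663128  -41.19370361]
wrist [[331.13366497   0.         320.08175304]
 [  0.         331.13366497 235.53374033]
 [  0.           0.           1.        ]] [-0.03208819  0.          0.          0.          0.        ] [0.24307921 0.63216248 0.38360329] [ 1.65844907e+02 -7.24315603e-02 -1.05515271e+02]
```

View pics/scene0.png

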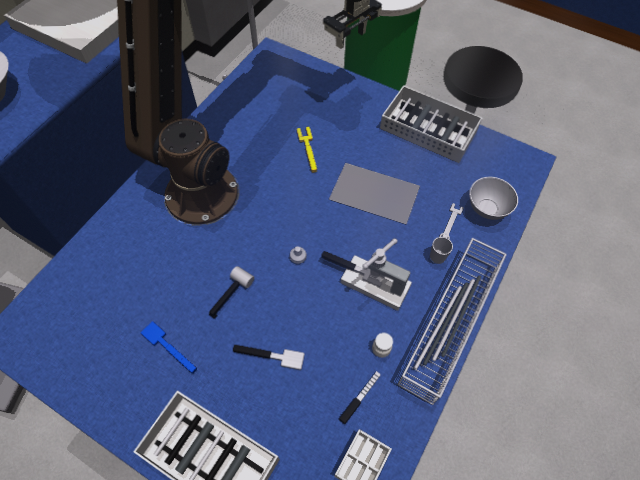

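View pics/side0.png

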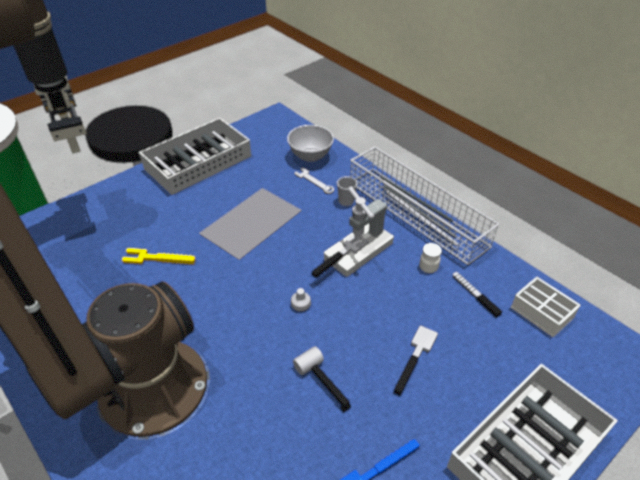

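The scene picture shows these candidates:
- Plain spacer: white head at (292,359), black handle at (252,351).
- Blue look-alike at (168,347), not meant.
- Mallet at (232,290).
- Forked spacer in the gauge, handle at (338,260).
- Yellow fork at (308,150), to be left alone.

The mat is at (375,192), the reamer at (298,255), the jar at (383,345), the rasp at (360,397), the cup at (441,249) and the wrench at (453,222). I choose the white/black one at (270,355) and the fork in the gauge. Next I measure both and check them in a crop.

```bash
python3 - <<'E'
from h import *
for n,boxes in {'scene0':dict(plain=(225,335,315,375),gauge=(315,230,420,310),mat=(325,160,425,225)),'side0':dict(plain=(385,320,445,400),gauge=(305,180,400,285),mat=(195,185,305,260))}.items():
    s=load(n); f=s['frame']; hsv=cv2.cvtColor(f,cv2.COLOR_RGB2HSV)
    for k,(a,b,c,d) in boxes.items():
        h=hsv[b:d,a:c]
        ms=dict(light=((h[...,1]<60)&(h[...,2]>150)),dark=((h[...,2]<60)&(h[...,1]<140)))
        if k=='mat': ms=dict(grey=(h[...,1]<70))
        for m,M in ms.items():
            cs,_=cv2.findContours(M.astype(np.uint8),cv2.RETR_EXTERNAL,cv2.CHAIN_APPROX_NONE)
            for q in sorted(cs,key=cv2.contourArea)[::-1][:2]:
                if cv2.contourArea(q)<30: continue
                r=cv2.minAreaRect(q); bx=cv2.boxPoints(r)+[a,b]
                z={'plain':.014 if m=='light' else .018,'gauge':.03 if m=='light' else .048,'mat':.003}[k]
                P=onz(s,bx,z); print(n,k,m,cv2.contourArea(q),'c',np.round(P.mean(0)[:2],3),'box',np.round(bx).tolist(),np.round(P[:,:2],3).tolist())
a=load('scene0')['frame'][220:390,220:430]; b=load('side0')['frame'][170:300,290:410]
a=cv2.resize(a,None,fx=2,fy=2,interpolation=3); b=cv2.resize(b,(int(340*120/130),340),interpolation=3)
cv2.imwrite('pics/crop1.png',np.hstack([a,b])[...,::-1])
E
```

```text
scene0 plain light 355.5 c [ 0.531 -0.322] box [[269.0, 362.0], [272.0, 346.0], [304.0, 352.0], [300.0, 369.0]] [[0.498, -0.358], [0.481, -0.316], [0.565, -0.287], [0.58, -0.329]]
scene0 plain dark 219.0 c [ 0.442 -0.357] box [[232.0, 351.0], [234.0, 344.0], [270.0, 351.0], [269.0, 358.0]] [[0.398, -0.383], [0.39, -0.365], [0.486, -0.331], [0.494, -0.349]]
scene0 gauge light 424.5 c [ 0.655 -0.001] box [[354.0, 284.0], [366.0, 259.0], [411.0, 282.0], [399.0, 307.0]] [[0.587, -0.048], [0.58, 0.042], [0.725, 0.044], [0.728, -0.044]]
scene0 gauge light 288.0 c [0.599 0.068] box [[350.0, 258.0], [396.0, 238.0], [402.0, 254.0], [357.0, 274.0]] [[0.536, 0.021], [0.622, 0.151], [0.663, 0.113], [0.577, -0.014]]
scene0 gauge dark 212.0 c [ 0.514 -0.013] box [[321.0, 257.0], [324.0, 250.0], [355.0, 264.0], [352.0, 271.0]] [[0.466, -0.029], [0.462, -0.005], [0.562, 0.003], [0.566, -0.021]]
scene0 gauge dark 113.5 c [0.689 0.   ] box [[384.0, 288.0], [389.0, 276.0], [404.0, 282.0], [399.0, 295.0]] [[0.669, -0.023], [0.663, 0.019], [0.71, 0.024], [0.714, -0.018]]
scene0 mat grey 3115.0 c [0.48  0
[... 496 characters left out ...]

side0 gauge light 570.5 c [ 0.636 -0.026] box [[337.0, 261.0], [386.0, 226.0], [394.0, 237.0], [345.0, 272.0]] [[0.545, -0.009], [0.741, 0.001], [0.725, -0.045], [0.534, -0.051]]
side0 gauge light 325.5 c [0.768 0.116] box [[341.0, 201.0], [351.0, 183.0], [387.0, 202.0], [377.0, 220.0]] [[0.719, 0.16], [0.797, 0.203], [0.817, 0.07], [0.741, 0.033]]
side0 gauge dark 191.5 c [ 0.507 -0.013] box [[311.0, 272.0], [338.0, 251.0], [343.0, 257.0], [315.0, 278.0]] [[0.459, -0.005], [0.561, 0.003], [0.555, -0.021], [0.455, -0.028]]
side0 mat grey 3342.5 c [0.488 0.295] box [[199.0, 233.0], [273.0, 174.0], [301.0, 210.0], [227.0, 268.0]] [[0.342, 0.348], [0.663, 0.419], [0.622, 0.23], [0.324, 0.182]]
```

View pics/crop1.png

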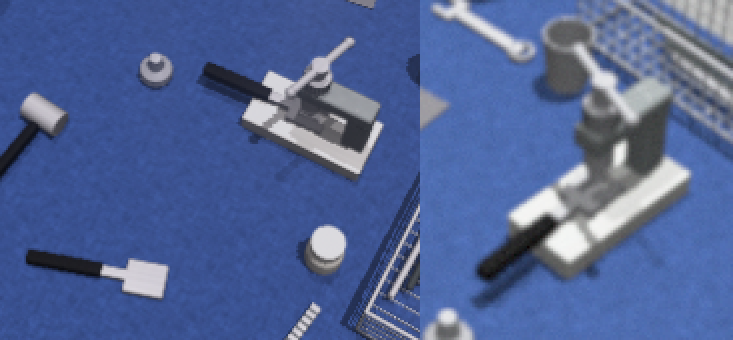

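The crop confirms the choice: the plain spacer has a white rectangular head at scene (292,359) and a black handle. The notched fork sits in the gauge under the spindle. The T-bar ends are at scene (396,240) and (365,266), and at side (351,188) and (371,213).

```bash
cat >> h.py <<'E'
def tri(views):
    A=[];b=[]
    for s,p in views:
        o,d=ray(s,[p]); d=d[0]/np.linalg.norm(d); M=np.eye(3)-np.outer(d,d); A.append(M); b.append(M@o)
    return np.linalg.lstsq(np.vstack(A),np.hstack(b),rcond=None)[0]
E
python3 - <<'E'
from h import *
sc,sd=load('scene0'),load('side0')
for a,b in [((396,240),(351,188)),((365,266),(371,213)),((380.5,253),(361,200.5))]:
    print('tbar',tri([(sc,a),(sd,b)]).round(4),onz(sc,[a],.184).round(4)[0],onz(sd,[b],.184).round(4)[0])
for s,(a,b,c,d) in ((sc,(325,160,425,225)),(sd,(195,185,305,260))):
    h=cv2.cvtColor(s['frame'],cv2.COLOR_RGB2HSV)[b:d,a:c]
    cs,_=cv2.findContours((h[...,1]<70).astype(np.uint8),0,1); q=max(cs,key=cv2.contourArea)
    p=cv2.approxPolyDP(q,5,True).reshape(-1,2)+[a,b]; print('mat',p.tolist(),onz(s,p,.003)[:,:2].round(3).tolist())
print('bed scene',onz(sc,[(341.5,279),(400,302),(410.5,281.5),(356,256)],.03)[:,:2].round(3).tolist())
print('reamer top',tri([(sc,(298,250)),(sd,(300,292))]).round(3),'jar',tri([(sc,(383.5,340)),(sd,(432,250))]).round(3),'cup',tri([(sc,(443,241)),(sd,(347,183))]).round(3))
E
```

```text
tbar [0.6469 0.0534 0.1858] [0.6466 0.0548 0.184 ] [0.6484 0.0545 0.184 ]
tbar [ 0.6125 -0.0566  0.1917] [ 0.612  -0.0556  0.184 ] [ 0.6194 -0.0479  0.184 ]
tbar [ 0.6295 -0.0027  0.1886] [ 0.629  -0.0012  0.184 ] [0.6336 0.0021 0.184 ]
mat [[345, 163], [329, 199], [406, 223], [418, 185]] [[0.344, 0.342], [0.37, 0.188], [0.622, 0.233], [0.593, 0.385]]
mat [[300, 209], [260, 189], [200, 234], [240, 258]] [[0.623, 0.236], [0.589, 0.388], [0.341, 0.341], [0.372, 0.19]]
bed scene [[0.548, -0.051], [0.725, -0.029], [0.723, 0.043], [0.549, 0.036]]
reamer top [ 0.396 -0.039  0.047] jar [ 0.737 -0.165  0.065] cup [0.752 0.18  0.073]
```

```bash
cat >> h.py <<'E'
def go(p,yaw):
    "row (cm,deg) from present measured pose to world TCP p, tool down with yaw"
    o=get_obs(); r=R.from_euler('xyz',o['orientation'],degrees=True); t=R.from_euler('xyz',[180,0,yaw],degrees=True)
    d=r.inv().apply(np.array(p)-o['tool_pos'])*100
    print('go',d.round(2),(r.inv()*t).as_rotvec(degrees=True).round(2),'t',round(o['clock'],2))
E
python3 -c "
from h import *
go([.50,-.013,.235],-175.4)"
```

```text
go [48.53 55.34 -0.84] [ 1.0000e-02 -1.0000e-01  1.5988e+02] t 0.15
```

Emit:
play_rows:
  commands:
    - [[48.5,55.3,-0.8,0,0,160,1],[48.5,55.3,-0.8,0,0,160,1],[48.5,55.3,-0.8,0,0,160,1],[48.5,55.3,-0.8,0,0,160,1],[48.5,55.3,-0.8,0,0,160,1],[48.5,55.3,-0.8,0,0,160,1],[48.5,55.3,-0.8,0,0,160,1],[48.5,55.3,-0.8,0,0,160,1],[48.5,55.3,-0.8,0,0,160,1],[48.5,55.3,-0.8,0,0,160,1],[48.5,55.3,-0.8,0,0,160,1],[48.5,55.3,-0.8,0,0,160,1],[48.5,55.3,-0.8,0,0,160,1],[48.5,55.3,-0.8,0,0,160,1],[48.5,55.3,-0.8,0,0,160,1],[48.5,55.3,-0.8,0,0,160,1],[48.5,55.3,-0.8,0,0,160,1],[48.5,55.3,-0.8,0,0,160,1],[48.5,55.3,-0.8,0,0,160,1],[48.5,55.3,-0.8,0,0,160,1]]

```text
clock: 1.82
tool_pos: [0.5002, -0.0141, 0.234]
orientation: [180.0, -0.1, -159.3]
force: [-0.4, 0.6, 0.2]
opening: 0.0878
gripper_force: 0.0
```

```bash
python3 -c "
from h import *
o=get_obs();print(o['tool_pos'],o['orientation'],o['qvel'].round(1))
go([.50,-.013,.235],-175.4)"
```

```text
[ 0.50016789 -0.01412327  0.23396712] [ 1.79995676e+02 -6.98331126e-02 -1.59321822e+02] [  1.9  -0.7  -0.7  -0.2  -0.1 -86. ]
go [-0.02  0.11 -0.1 ] [-1.000e-02 -7.000e-02  1.608e+01] t 1.82
```

Emit:
play_rows:
  commands:
    - [[0,0,0,0,0,16.5,1],[0,0,0,0,0,16.5,1],[0,0,0,0,0,16.5,1],[0,0,0,0,0,16.5,1],[0,0,0,0,0,16.5,1]]

```text
clock: 2.23
tool_pos: [0.4998, -0.0123, 0.2344]
orientation: [-180.0, -0.0, -175.2]
force: [-0.1, -0.1, -0.5]
opening: 0.0875
gripper_force: 0.0
```

```bash
python3 - <<'E'
from h import *
s=snap('wrist','w1'); print(s['origin'],s['attitude'])
print(proj(s,[(.63,0,.03),(.63,0,.184),(.5105,-.013,.048),(.455,-.017,.048)]).round(0).tolist())
E
```

```text
[ 0.43425284 -0.01831477  0.39233191] [ 1.65864603e+02 -1.48680171e-02  9.48520181e+01]
[[321.0, 320.0], [322.0, 419.0], [319.0, 226.0], [320.0, 173.0]]
```

View pics/w1.png

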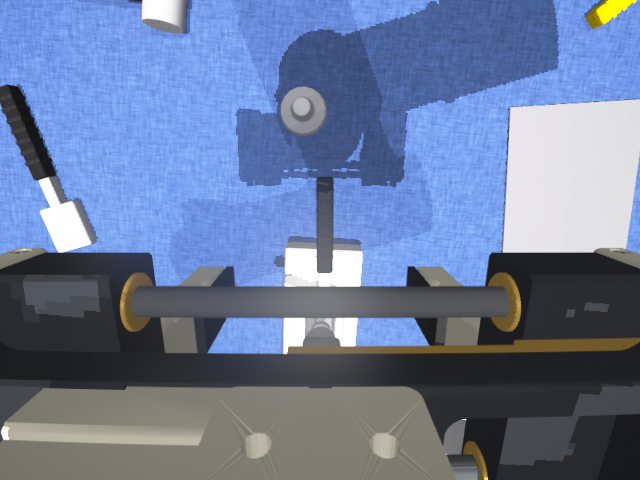

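Wrist view: the forked handle runs from (325,178) to (325,272) and the bed front edge from (286,240) to (362,243). The plain spacer is at upper left and the mat at right.

```bash
python3 - <<'E'
from h import *
s=load('w1'); f=s['frame']; g=cv2.cvtColor(f,cv2.COLOR_RGB2HSV)
for y in (185,200,215,230,240,246,250,255,260,265,270,276):
    r=g[y,270:380]; dk=np.where((r[:,2]<110)&(r[:,1]<110))[0]+270; lt=np.where((r[:,2]>190)&(r[:,1]<60))[0]+270
    o=[y]
    if len(dk): o+=['dark',dk.min(),dk.max(),onz(s,[(dk.mean(),y)],.048)[0,:2].round(4).tolist()]
    if len(lt): o+=['light',lt.min(),lt.max(),onz(s,[(lt.min(),y),(lt.max()+1,y)],.03)[:,:2].round(4).tolist()]
    print(*o)
for x in (292,300,345,355): print(x,[ (y,g[y,x].tolist()) for y in range(230,256,2)])
for x in (322,325,328): print(x,[ (y,int(g[y,x,2])) for y in range(170,188)],[ (y,int(g[y,x,2])) for y in range(264,280)])
E
```

```text
185 dark 317 332 [0.4666, -0.0109]
200 dark 317 332 [0.4821, -0.0095]
215 dark 317 332 [0.498, -0.0081]
230 dark 317 332 [0.5142, -0.0067]
240 dark 317 332 [0.5251, -0.0046]
246 dark 327 327 [0.5316, -0.0025]
250 dark 317 331 [0.5364, -0.0053] light 285 351 [[0.5455, -0.049], [0.5391, 0.0272]]
255 light 285 362 [[0.5515, -0.0486], [0.5439, 0.0405]]
260 dark 317 331 [0.5478, -0.0043] light 285 362 [[0.5575, -0.0483], [0.5499, 0.0412]]
265 dark 331 331 [0.5529, 0.0039] light 285 361 [[0.5636, -0.0479], [0.5561, 0.0407]]
270 light 284 361 [[0.5698, -0.0487], [0.5621, 0.0414]]
276 light 286 360 [[0.577, -0.046], [0.5696, 0.0411]]
292 [(230, [110, 117, 238]), (232, [111, 118, 222]), (234, [110, 116, 235]), (236, [112, 103, 161]), (238, [112, 100, 155]), (240, [112, 98, 153]), (242, [113, 16, 145]), (244, [117, 16, 147]), (246, [113, 14, 149]), (248, [120, 1, 238]), (250, [0, 0, 255]), (252, [0, 0, 255]), (254, [0, 0, 255])]
300 [(230, [111, 118, 227]), (232, [111, 116, 229]), (234, [111, 115, 229]), (236, [112, 101, 159]), (238, [111, 94, 149]), (240, [112, 93, 151]), (242, [114, 33, 146]
[... 1242 characters left out ...]
 68), (179, 70), (180, 71), (181, 72), (182, 73), (183, 90), (184, 92), (185, 75), (186, 74), (187, 74)] [(264, 117), (265, 117), (266, 118), (267, 117), (268, 118), (269, 118), (270, 118), (271, 118), (272, 114), (273, 255), (274, 255), (275, 255), (276, 255), (277, 255), (278, 255), (279, 255)]
328 [(170, 134), (171, 137), (172, 136), (173, 135), (174, 134), (175, 130), (176, 116), (177, 71), (178, 67), (179, 69), (180, 71), (181, 72), (182, 72), (183, 82), (184, 83), (185, 73), (186, 73), (187, 73)] [(264, 116), (265, 116), (266, 117), (267, 117), (268, 118), (269, 117), (270, 118), (271, 117), (272, 113), (273, 255), (274, 255), (275, 255), (276, 255), (277, 255), (278, 255), (279, 255)]
```

```bash
python3 -c "
from h import *
go([.515,-.0066,.021],-175.4)"
```

```text
go [-1.56  0.43 21.35] [ 0.   -0.01  0.26] t 2.28
```

Emit:
play_rows:
  commands:
    - [[-1.55,0.43,3,0,0,0,1],[-1.55,0.43,6.5,0,0,0,1],[-1.55,0.43,10,0,0,0,1],[-1.55,0.43,13,0,0,0,1],[-1.55,0.43,16,0,0,0,1],[-1.55,0.43,19,0,0,0,1],[-1.55,0.43,20.5,0,0,0,1],[-1.55,0.43,21.3,0,0,0,1],[-1.55,0.43,21.3,0,0,0,1],[-1.55,0.43,21.3,0,0,0,0],[-1.55,0.43,21.3,0,0,0,0],[-1.55,0.43,21.3,0,0,0,0],[-1.55,0.43,21.3,0,0,0,0],[-1.55,0.43,21.3,0,0,0,0],[-1.55,0.43,21.3,0,0,0,0],[-1.55,0.43,21.3,0,0,0,0],[-1.55,0.43,21.3,0,0,0,0],[-1.55,0.43,21.3,0,0,0,0]]

```text
clock: 3.78
tool_pos: [0.5151, -0.0066, 0.0216]
orientation: [180.0, 0.0, -175.3]
force: [-0.6, 0.9, 0.4]
opening: 0.0331
gripper_force: 0.0
```

Emit:
play_rows:
  commands:
    - [[0,0,0,0,0,0,0],[0,0,0,0,0,0,0],[0,0,0,0,0,0,0],[0,0,0,0,0,0,0],[0,0,0,0,0,0,0],[0,0,-0.3,0,0,0,0],[0,0,-0.5,0,0,0,0],[0,0,-0.5,0,0,0,0]]

```text
clock: 4.45
tool_pos: [0.5151, -0.0066, 0.0269]
orientation: [180.0, 0.0, -175.3]
force: [0.1, -0.0, -2.3]
opening: 0.0178
gripper_force: 30.0
```

```bash
python3 - <<'E'
from h import *
o=get_obs(); print({k:o[k] for k in ('force','moment','opening','gripper_force','tool_pos')})
snap('side','s1'); snap('scene','c1')
a=cv2.resize(load('s1')['frame'][160:300,280:420],(560,560),interpolation=3)
cv2.imwrite('pics/crop2.png',a[...,::-1])
E
```

```text
{'force': array([ 1.10814112e-01, -2.28691467e-03, -2.34405567e+00]), 'moment': array([ 0.02132483, -0.0917849 ,  0.07541713]), 'opening': 0.01780095065659623, 'gripper_force': 29.9949511885643, 'tool_pos': array([ 0.51514174, -0.00661689,  0.02693236])}
```

View pics/crop2.png

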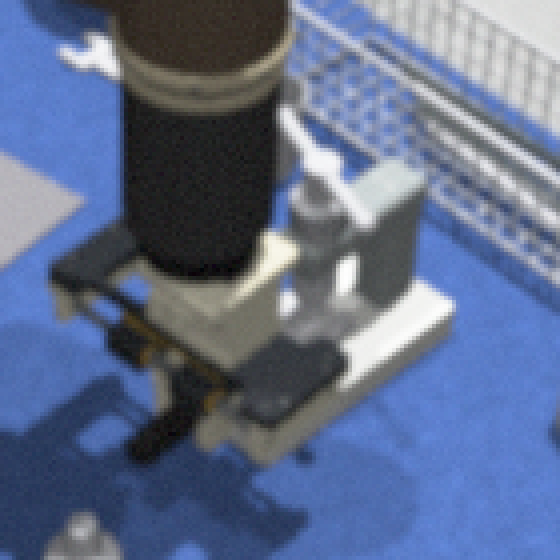

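The fork is held with the fingertips 9 mm below its underside, which is too low to lay it on the mat. I'll set it back on the bed and regrip higher.

Emit:
play_rows:
  commands:
    - [[0,0,0.3,0,0,0,0],[0,0,0.5,0,0,0,0],[0,0,0.5,0,0,0,0.35],[0,0,0.5,0,0,0,0.35],[0,0,0.2,0,0,0,0.35],[0,0,-0.3,0,0,0,0.35],[0,0,-0.6,0,0,0,0],[0,0,-0.6,0,0,0,0],[0,0,-0.6,0,0,0,0],[0,0,-0.6,0,0,0,0],[0,0,-0.6,0,0,0,0],[0,0,-0.8,0,0,0,0],[0,0,-1.1,0,0,0,0],[0,0,-1.1,0,0,0,0]]

```text
clock: 5.72
tool_pos: [0.5149, -0.0067, 0.0377]
orientation: [-180.0, -0.0, -175.3]
force: [-0.8, -0.3, -1.1]
opening: 0.018
gripper_force: 30.0
```

Emit:
play_rows:
  commands:
    - [[0,0,-0.3,0,0,0,0],[0,1,-0.3,0,0,0,0],[0,2.5,-0.3,0,0,0,0],[0,4,-0.3,0,0,0,0],[0,5.5,-0.3,0,0,0,0],[0,7,-0.3,0,0,0,0],[0,8.5,-0.3,0,0,0,0],[0,10,-0.3,0,0,0,0],[0,11,-1.5,0,0,0,0],[0,12,-3,0,0,0,0],[0,12,-3,0,0,0,0]]

```text
clock: 6.63
tool_pos: [0.5066, 0.1155, 0.0698]
orientation: [179.9, 0.2, -175.1]
force: [0.8, -0.4, -0.6]
opening: 0.0177
gripper_force: 30.0
```

```bash
python3 - <<'E'
from h import *
o=get_obs(); print({k:o[k] for k in ('force','moment','opening','gripper_force','tool_pos')})
snap('side','s2'); snap('scene','c2')
a=cv2.resize(load('s2')['frame'][140:290,250:410],(640,600),interpolation=3)
cv2.imwrite('pics/crop3.png',a[...,::-1])
go([.4437,.281,.05],-169.8)
E
```

```text
{'force': array([ 0.7779885 , -0.35183013, -0.64931921]), 'moment': array([ 0.11510178, -0.26986707,  0.00196622]), 'opening': 0.01768866652702857, 'gripper_force': 30.000015199184418, 'tool_pos': array([0.50656608, 0.11552482, 0.06984808])}
go [ 4.72 17.18  1.78] [ 0.04  0.05 -5.4 ] t 6.73
```

View pics/crop3.png

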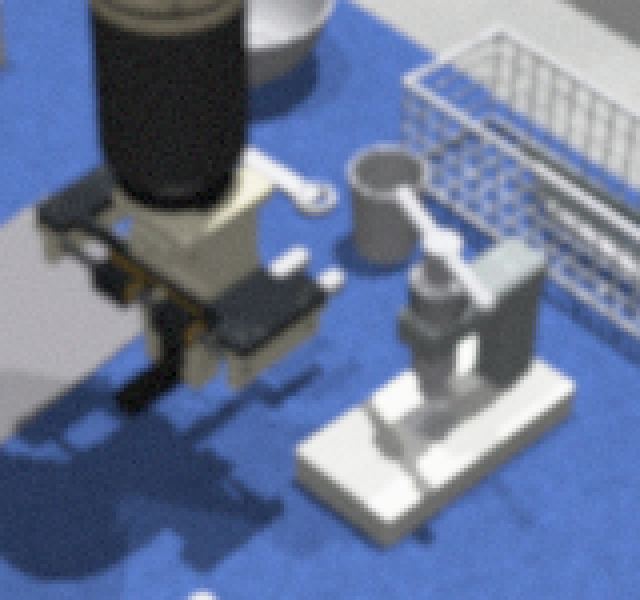

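The fork is free of the gauge and still held. The fork tips are at crop (290,262) and (332,280), the bed is clear, and nothing else has been disturbed.

Emit:
play_rows:
  commands:
    - [[1.2,4,0,0,0,-2,0],[2.2,8,0,0,0,-4,0],[3.3,12,1,0,0,-5.4,0],[4.2,15.5,1.8,0,0,-5.4,0],[4.7,17.2,3,0,0,-5.4,0],[4.7,17.2,4.5,0,0,-5.4,0],[4.7,17.2,5.4,0,0,-5.4,0],[4.7,17.2,5.9,0,0,-5.4,0],[4.7,17.2,6.2,0,0,-5.4,0],[4.7,17.2,6.3,0,0,-5.4,0],[4.7,17.2,6.3,0,0,-5.4,0]]

```text
clock: 7.65
tool_pos: [0.4434, 0.279, 0.0059]
orientation: [-180.0, -0.1, -169.9]
force: [-12.8, -1.2, 19.6]
opening: 0.0176
gripper_force: 30.0
```

Emit:
play_rows:
  commands:
    - [[0,0,-0.1,0,0,0,0.4],[0,0,-0.1,0,0,0,0.4],[0,0,-0.1,0,0,0,0.4],[0,0,-0.1,0,0,0,0.6],[0,0,-2,0,0,0,0.8],[0,0,-5,0,0,0,1],[0,0,-9,0,0,0,1],[0,0,-12,0,0,0,1]]

```text
clock: 8.32
tool_pos: [0.4445, 0.2803, 0.1267]
orientation: [-180.0, 0.0, -169.9]
force: [1.1, 1.3, -0.4]
opening: 0.063
gripper_force: 0.0
```

```bash
python3 - <<'E'
from h import *
o=get_obs(); print(o['force'],o['tool_pos'])
c=snap('scene','c3'); d=snap('side','s3'); w=snap('wrist','w3')
a=np.hstack([cv2.resize(c['frame'][155:315,315:425],(385,560),interpolation=3),cv2.resize(w['frame'][:420],(400,260)) if 0 else cv2.resize(d['frame'][170:290,190:400],(400,229),interpolation=3).repeat(1,0) if 0 else cv2.copyMakeBorder(cv2.resize(w['frame'],(400,300)),0,260,0,0,0)])
cv2.imwrite('pics/crop4.png',a[...,::-1])
E
```

```text
[ 1.0788066   1.31994467 -0.42238334] [0.44452587 0.28025021 0.12671022]
```

View pics/crop4.png

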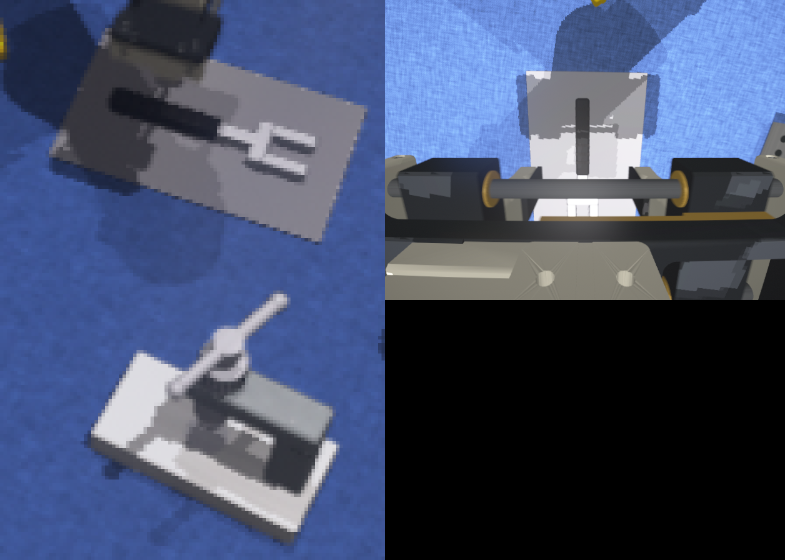

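The crop shows the fork lying wholly on the mat, well inside its edges. The gauge is unobstructed, with bed top corners at crop (137,352), (92,435), (295,530) and (337,445).

```bash
python3 - <<'E'
from h import *
L=np.array([(-85,45),(-85,-45),(100,-45),(100,45)])/1e3
def fit(L,P):
    l=L-L.mean(0);p=P-P.mean(0); a=np.arctan2((l[:,0]*p[:,1]-l[:,1]*p[:,0]).sum(),(l*p).sum())
    Rm=np.array([[np.cos(a),-np.sin(a)],[np.sin(a),np.cos(a)]]); t=P.mean(0)-Rm@L.mean(0); return np.degrees(a).round(2),t.round(4),(P-(L@Rm.T+t)).round(4).tolist()
sc,sd=load('c3'),load('s3')
def pol(s,box):
    a,b,c,d=box; h=cv2.cvtColor(s['frame'],cv2.COLOR_RGB2HSV)[b:d,a:c]
print(fit(L,onz(sc,[(354.1,255.6),(341.3,279.3),(399.3,306.4),(411.3,282.1)],.03)[:,:2]))
print(fit(L[:3],onz(sd,[(324.3,252.5),(347,270),(394.3,235.8)],.03)[:,:2]))
A,B=(395.3,240.7),(365.9,265.9)
print(onz(sc,[A,B],.184).round(4), onz(sc,[A,B],.184).mean(0))
# plain spacer
for s,(a,b,c,d) in ((sc,(225,335,315,375)),(sd,(385,320,445,400))):
    h=cv2.cvtColor(s['frame'],cv2.COLOR_RGB2HSV)[b:d,a:c]
    M=(h[...,2]<60)&(h[...,1]<140); ys,xs=np.nonzero(M)
    P=onz(s,np.c_[xs+a,ys+b],.014)[:,:2]; m=P.mean(0); u=np.linalg.svd(P-m,full_matrices=False)[2][0]; u*=np.sign(u[0])
    H=(h[...,1]<60)&(h[...,2]>150); ys,xs=np.nonzero(H); Q=onz(s,np.c_[xs+a,ys+b],.013)[:,:2]
    print('plain handle',m.round(4),np.degrees(np.arctan2(u[1],u[0])).round(2),'range',((P-m)@u).min().round(4),((P-m)@u).max().round(4),'head far', ((Q-m)@u).max().round(4),'line to head mean',np.degrees(np.arctan2(*(Q.mean(0)-m)[::-1])).round(2))
go([.44,-.357,.08],-160.3)
E
```

```text
(np.float64(2.81), array([ 0.6289, -0.0047]), [[0.0013, -0.0015], [0.0021, 0.0017], [-0.0023, 0.0023], [-0.0011, -0.0025]])
(np.float64(2.56), array([ 0.6278, -0.0031]), [[0.0006, -0.0021], [-0.0007, 0.0018], [0.0001, 0.0003]])
[[ 0.6459  0.0519  0.184 ]
 [ 0.6139 -0.0541  0.184 ]] [ 0.62990653 -0.00110132  0.184     ]
plain handle [ 0.4417 -0.3561] 19.82 range -0.0515 0.0502 head far 0.1399 line to head mean 20.39
plain handle [ 0.4374 -0.3559] 20.01 range -0.0525 0.054 head far 0.1456 line to head mean 20.08
go [ 11.79 -62.79   4.44] [ 0.19  0.27 -9.57] t 8.47
```

```bash
python3 -c "
from h import *
go([.463,-.3476,.12],-160)"
```

```text
go [  9.34 -62.25   0.46] [ 0.19  0.27 -9.87] t 8.47
```

Emit:
play_rows:
  commands:
    - [[0.6,-4,-1,0,0,0,1],[1.2,-8,-1,0,0,-1,1],[1.8,-12,-1,0,0,-2,1],[2.4,-16,-1,0,0,-3,1],[3,-20,-1,0,0,-4,1],[3.6,-24,-1,0,0,-5,1],[4.2,-28,-1,0,0,-6,1],[4.8,-32,-1,0,0,-7,1],[5.4,-36,-1,0,0,-8,1],[6,-40,-1,0,0,-9,1],[6.6,-44,-1,0,0,-9.9,1],[7.2,-48,0,0,0,-9.9,1],[7.8,-52,0.4,0,0,-9.9,1],[8.4,-56,0.4,0,0,-9.9,1],[9,-60,0.4,0,0,-9.9,1],[9.3,-62.2,0.4,0,0,-9.9,1],[9.3,-62.2,0.4,0,0,-9.9,1],[9.3,-62.2,0.4,0,0,-9.9,1]]

```text
clock: 9.97
tool_pos: [0.4607, -0.3493, 0.1186]
orientation: [179.9, -0.1, -160.1]
force: [0.3, 0.4, -0.5]
opening: 0.0872
gripper_force: 0.0
```

```bash
python3 - <<'E'
from h import *
s=snap('wrist','w4'); g=cv2.cvtColor(s['frame'],cv2.COLOR_RGB2HSV)
o=get_obs();print(o['tool_pos'],o['orientation'])
print(proj(s,[(.463,-.3476,.018),(.387,-.3755,.018)]).round(0).tolist())
for y in range(130,290,12):
    r=g[y,250:400]; dk=np.where((r[:,2]<125)&(r[:,1]<90))[0]+250
    if len(dk): print(y,dk.min(),dk.max(),len(dk),onz(s,[(dk.min(),y),(dk.max()+1,y)],.018).mean(0)[:2].round(4))
E
```

```text
[ 0.46088522 -0.34834007  0.11899766] [ 1.79889638e+02 -1.08800043e-01 -1.60070500e+02]
[[321.0, 240.0], [321.0, 136.0]]
154 314 334 21 [ 0.3986 -0.3683]
166 314 334 21 [ 0.407  -0.3652]
178 314 334 21 [ 0.4155 -0.3621]
190 313 335 23 [ 0.4242 -0.3589]
202 315 332 18 [ 0.4332 -0.3561]
214 317 330 14 [ 0.4422 -0.3528]
226 315 331 16 [ 0.4514 -0.3498]
238 314 334 21 [ 0.4605 -0.3457]
250 314 334 21 [ 0.47   -0.3422]
262 314 333 20 [ 0.4797 -0.3391]
```

View pics/w4.png

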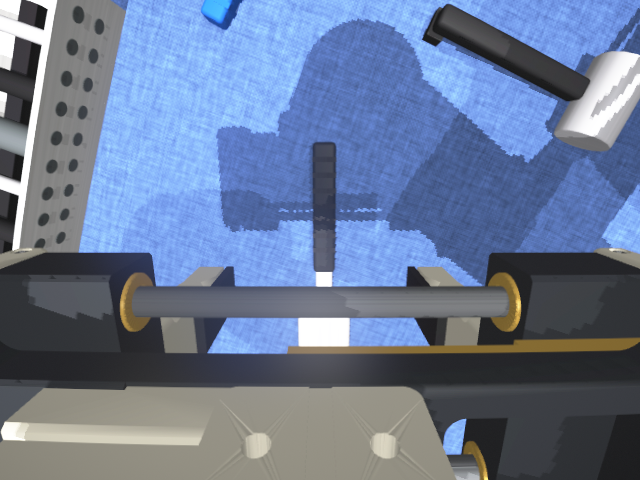

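The wrist view shows the plain spacer lined up: black handle from (324,142) to (324,271), white neck and head below it, and free space on both sides.

```bash
python3 -c "
from h import *
go([.4618,-.3455,.0035],-160.2)"
```

```text
go [-0.2   0.21 11.55] [ 0.11 -0.11  0.13] t 10.02
```

Emit:
play_rows:
  commands:
    - [[0,0.23,3,0,0,0,1],[0,0.23,6.5,0,0,0,1],[0,0.23,9,0,0,0,1],[0,0.23,10.5,0,0,0,0.8],[0,0.23,11.2,0,0,0,0.6],[0,0.23,11.55,0,0,0,0.4],[0,0.23,11.55,0,0,0,0],[0,0.23,11.55,0,0,0,0],[0,0.23,11.55,0,0,0,0],[0,0.23,11.55,0,0,0,0],[0,0.23,11.55,0,0,0,0],[0,0.23,11.55,0,0,0,0],[0,0.23,11.55,0,0,0,0],[0,0.23,11.55,0,0,0,0]]

```text
clock: 11.18
tool_pos: [0.4613, -0.3461, 0.0052]
orientation: [-180.0, 0.0, -160.0]
force: [0.5, 1.4, 0.2]
opening: 0.0201
gripper_force: 0.0
```

```bash
python3 -c "
from h import *
o=get_obs();print(o['tool_pos'],o['orientation'],o['force'])"
```

```text
[ 0.46131013 -0.34609881  0.00522626] [-1.79991109e+02  1.14005057e-02 -1.59962301e+02] [0.48894598 1.41258523 0.24672775]
```

Emit:
play_rows:
  commands:
    - [[0,0,0,0,0,0,0],[0,0,0,0,0,0,0],[0,0,0,0,0,0,0],[0,0,-1,0,0,0,0],[0,0,-3,0,0,0,0],[0,0,-6,0,0,0,0],[0,0,-6,0,0,0,0]]

```text
clock: 11.77
tool_pos: [0.4641, -0.3474, 0.0705]
orientation: [-179.7, 0.3, -159.9]
force: [1.4, 0.6, -1.4]
opening: 0.0178
gripper_force: 30.0
```

```bash
python3 -c "
from h import *
o=get_obs();print(o['tool_pos'],o['orientation'],o['force'],o['moment'],o['gripper_force'])
go([.5355,-.125,.0655],-177.2)"
```

```text
[ 0.46407616 -0.34744065  0.07051237] [-179.69269915    0.26945479 -159.87587132] [ 1.44387664  0.6057841  -1.38074633] [-0.06123219 -0.39314233  0.09411536] 29.998160004615784
go [-14.36  18.43   0.47] [-0.26  0.31 17.32] t 11.77
```

Emit:
play_rows:
  commands:
    - [[-2,2.5,0,0,0,2.5,0],[-4,5,0,0,0,5,0],[-6,7.5,0.2,0,0,7.5,0],[-8,10,0.5,0,0,10,0],[-10,12.5,0.5,0,0,12.5,0],[-12,15,0.5,0,0,15,0],[-13.5,17.3,0.5,0,0,17.2,0],[-14.3,18.4,0.5,0,0,17.2,0],[-14.3,18.4,0.5,0,0,17.2,0],[-14.3,18.4,0.5,0,0,17.2,0],[-14.3,18.4,0.5,0,0,17.2,0]]

```text
clock: 12.68
tool_pos: [0.5322, -0.1246, 0.0602]
orientation: [180.0, -0.0, -177.1]
force: [-1.4, -1.0, -0.7]
opening: 0.0178
gripper_force: 30.0
```

```bash
python3 - <<'E'
from h import *
o=get_obs();print(o['tool_pos'],o['orientation'],o['force'],o['moment'])
c=snap('scene','c5'); d=snap('side','s5')
p=o['tool_pos']; y=np.radians(2.8); 
a=np.hstack([cv2.resize(c['frame'][225:325,310:420],(440,400),interpolation=3),cv2.resize(d['frame'][180:290,310:410],(360,396),interpolation=3)[:, :] if 0 else cv2.resize(d['frame'][180:300,300:408],(360,400),interpolation=3)])
cv2.imwrite('pics/crop5.png',a[...,::-1])
hd=[(p[0]+.0886*np.cos(y)+u*np.cos(y)-v*np.sin(y),p[1]+.0886*np.sin(y)+u*np.sin(y)+v*np.cos(y),p[2]-.005+.014) for u,v in ((.028,.023),(.028,-.023),(-.028,-.023),(-.028,.023))]
print('pred head corners in crop', ((proj(c,hd)-[310,225])*4).round(0).tolist(), ((proj(d,hd)-[300,180])*3.333+[440,0]).round(0).tolist())
E
```

```text
[ 0.53222092 -0.12464106  0.06016529] [ 1.79999729e+02 -1.63910118e-02 -1.77124931e+02] [-1.39127747 -1.00012431 -0.73684786] [ 0.02122199 -0.07017986 -0.02152997]
pred head corners in crop [[224.0, 310.0], [195.0, 366.0], [120.0, 330.0], [150.0, 275.0]] [[736.0, 235.0], [781.0, 266.0], [733.0, 304.0], [688.0, 271.0]]
```

View pics/crop5.png

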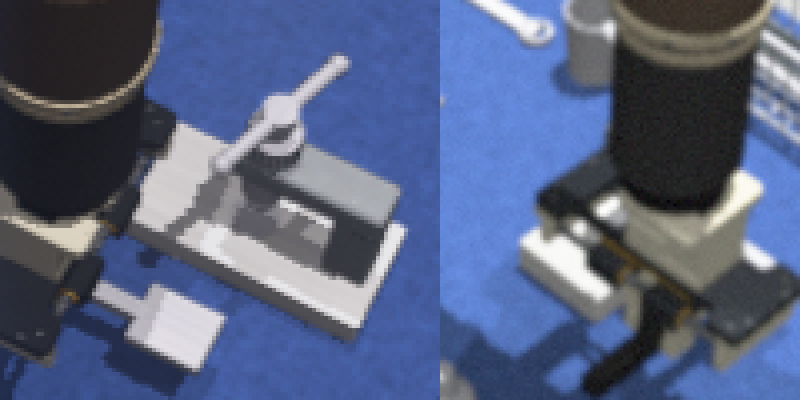

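```bash
python3 - <<'E'
from h import *
s=load('c5'); x0,y0,x1,y1=325,285,372,322
h=cv2.cvtColor(s['frame'],cv2.COLOR_RGB2HSV)[y0:y1,x0:x1]
M=((h[...,1]<70)&(h[...,2]>120)).astype(np.uint8)
cs,_=cv2.findContours(M,0,1)
for q in sorted(cs,key=cv2.contourArea)[::-1][:2]: print(cv2.contourArea(q),(cv2.approxPolyDP(q,2,True).reshape(-1,2)+[x0,y0]).tolist())
for z in (.065,.069): 
    P=onz(s,[(366,304.5),(358.5,318),(342.5,309.25),(349.25,296.75)],z)[:,:2]; print(z,P.round(4).tolist(),P.mean(0).round(4), np.linalg.norm(P-np.roll(P,-1,0),axis=1).round(4))
p=get_obs()['tool_pos']; print('pred',p[:2]+.0886*np.array([.9988,.049]))
# thimble/T-bar from both pictures
d=load('s5')
E
```

```text
342.5 [[334, 296], [334, 299], [344, 304], [342, 309], [358, 317], [366, 304], [350, 296], [345, 300]]
68.0 [[354, 285], [371, 293], [371, 285]]
0.065 [[0.65, -0.0993], [0.6509, -0.1441], [0.6017, -0.144], [0.5997, -0.1025]] [ 0.6256 -0.1225] [0.0448 0.0492 0.0416 0.0504]
0.069 [[0.6505, -0.1009], [0.6514, -0.1456], [0.6023, -0.1455], [0.6003, -0.1041]] [ 0.6261 -0.1241] [0.0447 0.0491 0.0415 0.0502]
pred [ 0.62064191 -0.12078463]
```

Emit:
play_rows:
  commands:
    - [[-1.2,0,1,0,0,0,0],[-1.2,0,1.9,0,0,0,0],[-1.2,1,1.9,0,0,0,0],[-1.2,2.5,1.9,0,0,0,0],[-1.2,4,1.9,0,0,0,0],[-1.2,5.5,1.9,0,0,0,0],[-1.2,7,1.9,0,0,0,0],[-1.2,8.5,1.9,0,0,0,0],[-1.2,10,1.9,0,0,0,0],[-1.2,11.2,1.9,0,0,0,0],[-1.2,11.95,1.9,0,0,0,0],[-1.2,11.95,1.9,0,0,0,0],[-1.2,11.95,2.1,0,0,0,0],[-1.2,11.95,2.3,0,0,0,0],[-1.2,11.95,2.4,0,0,0,0],[-1.2,11.95,2.4,0,0,0,0]]

```text
clock: 14.12
tool_pos: [0.5383, -0.0048, 0.0356]
orientation: [-180.0, -0.0, -177.2]
force: [-0.1, -0.3, -1.8]
opening: 0.0176
gripper_force: 30.0
```

```bash
python3 - <<'E'
from h import *
o=get_obs();print(o['tool_pos'],o['orientation'],o['force'],o['moment'])
c=snap('scene','c6'); d=snap('side','s6')
a=np.hstack([cv2.resize(c['frame'][225:325,310:420],(440,400),interpolation=3),cv2.resize(d['frame'][180:300,300:408],(360,400),interpolation=3)])
cv2.imwrite('pics/crop6.png',a[...,::-1])
E
```

```text
[ 0.5383057  -0.00484509  0.03563135] [-1.79988272e+02 -4.42309105e-02 -1.77203148e+02] [-0.12933834 -0.26836164 -1.8198861 ] [ 0.04028174 -0.07981687 -0.02083202]
```

Emit:
play_rows:
  commands:
    - [[0,0,0.1,0,0,0,0],[0,0,0.15,0,0,0,0],[0,0,0.15,0,0,0,0.3],[0,0,0.15,0,0,0,0.4],[0,0,0.15,0,0,0,0.5],[0,0,0.1,0,0,0,0.5],[0,0,-1,0,0,0,0.5],[0,0,-4,0,0,0,0.5],[0,0,-8,0,0,0,0],[0.5,0,-12,0,0,0,0],[1,0,-16,0,0,0,0],[4,0,-20,0,0,0,0],[8,0,-20.5,0,0,0,0],[9,0,-20.5,0,0,0,0],[9,0,-20.5,0,0,0,0]]

```text
clock: 15.47
tool_pos: [0.4464, -0.0089, 0.2429]
orientation: [179.9, 0.2, -177.1]
force: [0.2, -0.1, -0.9]
opening: 0.0036
gripper_force: 0.0
```

```bash
python3 - <<'E'
from h import *
o=get_obs();print(o['tool_pos'],o['orientation'],o['force'],o['opening'],o['clock'])
c=snap('scene','c7'); d=snap('side','s7'); w=snap('wrist','w7')
a=np.hstack([cv2.resize(c['frame'][235:315,310:420],(440,320),interpolation=3),cv2.resize(d['frame'][180:290,310:408],(360,404),interpolation=3)[:320]])
b=cv2.resize(w['frame'][60:360,160:480],(299,280)); e=cv2.resize(d['frame'][180:290,300:410],(280,280),interpolation=3); a=cv2.vconcat([a,np.hstack([b,e,np.zeros((280,221,3),np.uint8)])])
cv2.imwrite('pics/crop7.png',a[...,::-1])
g=cv2.cvtColor(w['frame'],cv2.COLOR_RGB2HSV)
for y in range(190,360,10):
    r=g[y,240:400]; dk=np.where((r[:,2]<125)&(r[:,1]<90))[0]+240; lt=np.where((r[:,2]>190)&(r[:,1]<60))[0]+240
    print(y,[dk.min(),dk.max(),onz(w,[(dk.mean()+.5,y)],.048)[0,:2].round(4).tolist()] if len(dk) else '',[lt.min(),lt.max(),onz(w,[(lt.min(),y),(lt.max()+1,y)],.03)[:,:2].round(4).tolist()] if len(lt) else '')
E
```

```text
[ 0.44636746 -0.00888919  0.24290644] [ 179.88434178    0.19675759 -177.14078895] [ 0.21300715 -0.09785739 -0.88094824] 0.0036338092720784704 15.4667
190  
200  
210  
220  
230 [np.int64(313), np.int64(326), [0.4656, -0.0081]] 
240 [np.int64(312), np.int64(327), [0.4768, -0.0075]] 
250 [np.int64(312), np.int64(327), [0.4883, -0.0069]] 
260 [np.int64(312), np.int64(399), [0.4977, 0.0378]] 
270 [np.int64(266), np.int64(399), [0.5108, 0.0128]] 
280 [np.int64(240), np.int64(399), [0.5238, -0.0053]] 
290 [np.int64(240), np.int64(399), [0.536, -0.0046]] 
300 [np.int64(240), np.int64(399), [0.5485, -0.0039]] 
310 [np.int64(240), np.int64(399), [0.5611, -0.0033]] 
320 [np.int64(240), np.int64(399), [0.574, -0.0027]] [np.int64(319), np.int64(321), [[0.5839, -0.0033], [0.5837, 0.0004]]]
330 [np.int64(240), np.int64(399), [0.5871, -0.002]] [np.int64(320), np.int64(320), [[0.5976, -0.0014], [0.5975, -0.0002]]]
340 [np.int64(240), np.int64(399), [0.6005, -0.0014]] [np.int64(320), np.int64(320), [[0.6116, -0.0007], [0.6116, 0.0005]]]
350
```

View pics/crop7.png

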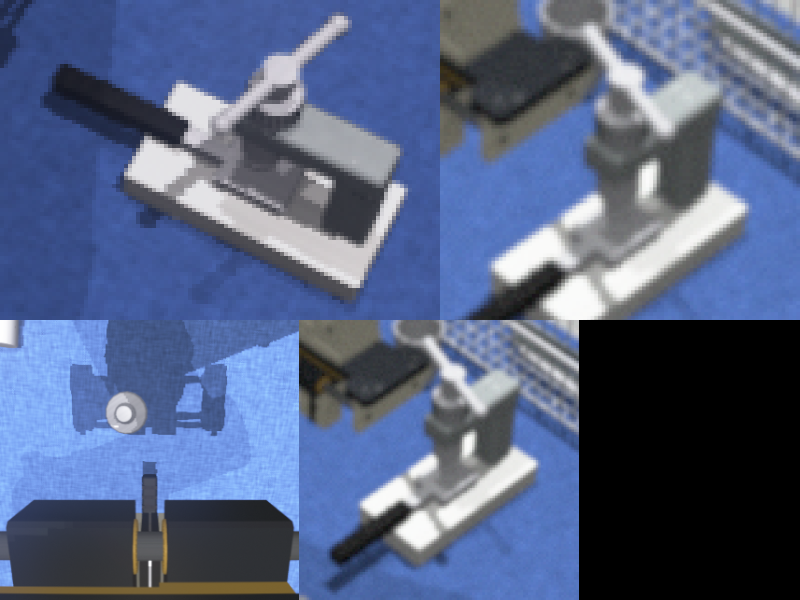

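The last picture shows the plain spacer flat on the bed, head under the spindle, handle out over the front edge and aligned with the bed. The T-bar is unmoved, with ends at scene (395,240) and (366,266). I check the centring by number, then work out the T-bar circle.

```bash
python3 - <<'E'
from h import *
for n,(a,b,c,d) in (('c7',(315,240,365,275)),('c1',(315,240,365,275)),('scene0',(315,240,365,275)),('s7',(305,240,350,290)),('side0',(305,240,350,290))):
    s=load(n); h=cv2.cvtColor(s['frame'],cv2.COLOR_RGB2HSV)[b:d,a:c]
    M=((h[...,2]<60)&(h[...,1]<140)).astype(np.uint8); k,l,st,ce=cv2.connectedComponentsWithStats(M); i=1+st[1:,4].argmax(); ys,xs=np.nonzero(l==i)
    P=onz(s,np.c_[xs+a,ys+b],.044)[:,:2]; m=P.mean(0); u=np.linalg.svd(P-m,full_matrices=False)[2][0]; u*=np.sign(u[0]); t=(P-m)@u
    print(n,m.round(4),np.degrees(np.arctan2(u[1],u[0])).round(1),t.min().round(4),t.max().round(4),'head',(m+u*(t.min()+.165)).round(4),(m+u*.1125).round(4))
go([.5959,.0279,.235],-177.2)
f=np.radians(135-18*np.arange(0,21)); P=4.2*np.c_[-np.cos(f),np.sin(f)]; print((P-P[0]).round(2).tolist())
E
```

```text
c7 [ 0.5155 -0.0104] 3.1 -0.0493 0.0523 head [ 0.631  -0.0041] [ 0.6278 -0.0043]
c1 [ 0.5095 -0.0293] 30.8 -0.0538 0.0618 head [0.605  0.0277] [0.6061 0.0284]
scene0 [ 0.5121 -0.0112] 4.7 -0.0496 0.0516 head [ 0.6271 -0.0017] [ 0.6243 -0.002 ]
s7 [ 0.5119 -0.0093] 2.8 -0.0504 0.0529 head [ 0.6264 -0.0036] [ 0.6242 -0.0037]
side0 [ 0.5079 -0.0102] 5.1 -0.049 0.0533 head [6.235e-01 2.000e-04] [ 6.2e-01 -1.0e-04]
go [-14.85   2.91   0.65] [0.01 0.05 0.07] t 15.62
[[0.0, 0.0], [-1.06, 0.77], [-2.31, 1.18], [-3.63, 1.18], [-4.88, 0.77], [-5.94, -0.0], [-6.71, -1.06], [-7.12, -2.31], [-7.12, -3.63], [-6.71, -4.88], [-5.94, -5.94], [-4.88, -6.71], [-3.63, -7.12], [-2.31, -7.12], [-1.06, -6.71], [0.0, -5.94], [0.77, -4.88], [1.18, -3.63], [1.18, -2.31], [0.77, -1.06], [0.0, -0.0]]
```

Both views put the head middle within about 2 mm of the spindle axis. Next I bring the closed fingertip in behind the bar.

Emit:
play_rows:
  commands:
    - [[-3,0.8,0.3,0,0,0,0],[-6.5,1.5,0.5,0,0,0,0],[-10,2,0.6,0,0,0,0],[-13,2.9,0.6,0,0,0,0],[-14.85,2.9,0.6,0,0,0,0],[-14.85,2.9,0.6,0,0,0,0],[-14.85,2.9,2,0,0,0,0],[-14.85,2.9,4,0,0,0,0],[-14.85,2.9,5.5,0,0,0,0],[-14.85,2.9,6.5,0,0,0,0],[-14.85,2.9,6.5,0,0,0,0],[-14.85,2.9,6.5,0,0,0,0]]

```text
clock: 16.62
tool_pos: [0.5956, 0.0274, 0.1754]
orientation: [-179.9, -0.1, -177.2]
force: [0.5, 0.7, 1.0]
opening: 0.0008
gripper_force: 0.0
```

Emit:
play_rows:
  commands:
    - [[-1.06,0.77,0,0,0,0,0],[-2.31,1.18,0,0,0,0,0],[-3.63,1.18,0,0,0,0,0],[-4.88,0.77,0,0,0,0,0],[-5.94,0,0,0,0,0,0]]

```text
clock: 17.03
tool_pos: [0.6564, 0.0316, 0.1771]
orientation: [180.0, 0.1, -177.1]
force: [-0.8, 1.7, -0.1]
opening: 0.0004
gripper_force: 0.6
```

```bash
python3 - <<'E'
from h import *
o=get_obs();print(o['tool_pos'],o['force'],o['moment'])
c=snap('scene','c8'); d=snap('side','s8')
def diff(a,b): 
    D=cv2.absdiff(load(a)['frame'],load(b)['frame']).max(2); return D
# bright T-bar pixels outside the arm: count bright at old end positions
for s,p in ((c,(395,241)),(c,(366,265)),(d,(351,188)),(d,(371,213))): print(p,s['frame'][p[1],p[0]])
E
```

```text
[0.65641246 0.03160182 0.17708233] [-0.76367701  1.71979963 -0.05841802] [ 0.41859384  0.34152722 -0.02728671]
(395, 241) [80 76 75]
(366, 265) [123 121 125]
(351, 188) [152 152 155]
(371, 213) [111 118 117]
```

Emit:
play_rows:
  commands:
    - [[-0.77,-1.06,0,0,0,0,0],[-1.18,-2.31,0,0,0,0,0],[-1.18,-3.63,0,0,0,0,0],[-0.77,-4.88,0,0,0,0,0],[0,-5.94,0,0,0,0,0],[1.06,-6.71,0,0,0,0,0],[2.31,-7.12,0,0,0,0,0],[3.63,-7.12,0,0,0,0,0],[4.88,-6.71,0,0,0,0,0],[5.94,-5.94,0,0,0,0,0],[6.71,-4.88,0,0,0,0,0],[7.12,-3.63,0,0,0,0,0],[7.12,-2.31,0,0,0,0,0],[6.71,-1.06,0,0,0,0,0],[5.94,0,0,0,0,0,0],[4.88,0.77,0,0,0,0,0],[3.63,1.18,0,0,0,0,0],[2.31,1.18,0,0,0,0,0],[1.06,0.77,0,0,0,0,0],[0,0,0,0,0,0,0]]

```text
clock: 18.8
tool_pos: [0.6561, 0.0322, 0.1748]
orientation: [180.0, -0.1, -177.1]
force: [-1.4, 2.0, 0.1]
opening: 0.0006
gripper_force: 1.1
```

Emit:
play_rows:
  commands:
    - [[-0.77,-1.06,0,0,0,0,0],[-1.18,-2.31,0,0,0,0,0],[-1.18,-3.63,0,0,0,0,0],[-0.77,-4.88,0,0,0,0,0],[0,-5.94,0,0,0,0,0],[1.06,-6.71,0,0,0,0,0],[2.31,-7.12,0,0,0,0,0],[3.63,-7.12,0,0,0,0,0],[4.88,-6.71,0,0,0,0,0],[5.94,-5.94,0,0,0,0,0],[6.71,-4.88,0,0,0,0,0],[7.12,-3.63,0,0,0,0,0],[7.12,-2.31,0,0,0,0,0],[6.71,-1.06,0,0,0,0,0],[5.94,0,0,0,0,0,0],[4.88,0.77,0,0,0,0,0],[3.63,1.18,0,0,0,0,0],[2.31,1.18,0,0,0,0,0],[1.06,0.77,0,0,0,0,0],[0,0,0,0,0,0,0]]

```text
clock: 20.47
tool_pos: [0.6562, 0.0325, 0.1747]
orientation: [180.0, -0.1, -177.1]
force: [-2.1, 1.7, 0.1]
opening: 0.0002
gripper_force: 1.1
```

Emit:
play_rows:
  commands:
    - [[0.8,0.9,0,0,0,0,0],[0.8,1.2,-1,0,0,0,0],[0.8,1.2,-4,0,0,0,0],[0.8,1.2,-7,0,0,0,0],[4,1.2,-8,0,0,0,0],[8,1.2,-8,0,0,0,0],[12,1.2,-8,0,0,0,0],[16,-2,-8,0,0,0,0],[20,-3,-8,0,0,0,0],[21,-3,-8,0,0,0,0],[21,-3,-8,0,0,0,0],[21,-3,-8,0,0,0,0]]

```text
clock: 21.47
tool_pos: [0.4468, -0.0097, 0.258]
orientation: [179.9, 0.2, -177.1]
force: [0.8, 0.3, 0.7]
opening: 0.0005
gripper_force: 0.0
```

```bash
python3 - <<'E'
from h import *
o=get_obs();print(o['tool_pos'],o['clock'],o['force'])
snap('scene','c9'); d=snap('side','s9')
for n,(a,b,c,dd) in (('c7',(315,240,365,275)),('c9',(315,240,365,275)),('s7',(305,240,350,290)),('s9',(305,240,350,290))):
    s=load(n); h=cv2.cvtColor(s['frame'],cv2.COLOR_RGB2HSV)[b:dd,a:c]
    M=((h[...,2]<60)&(h[...,1]<140)).astype(np.uint8); k,l,st,ce=cv2.connectedComponentsWithStats(M); i=1+st[1:,4].argmax(); ys,xs=np.nonzero(l==i)
    P=onz(s,np.c_[xs+a,ys+b],.044)[:,:2]; m=P.mean(0); u=np.linalg.svd(P-m,full_matrices=False)[2][0]; u*=np.sign(u[0]); t=(P-m)@u
    print(n,m.round(4),np.degrees(np.arctan2(u[1],u[0])).round(1),'head',(m+u*.1125).round(4))
# spindle below the arm in the side view: brightness along the axis, before/after
for n in ('s7','s9'):
    s=load(n); z=np.arange(.030,.084,.004); p=proj(s,[(.628,-.002,q) for q in z]).round().astype(int)
    print(n,[(round(float(q),3),int(s['frame'][v,u].mean())) for q,(u,v) in zip(z,p)])
for n0,n1,nm in (('scene0','c9','c'),('side0','s9','s')):
    A,B=load(n0),load(n1); 
    for k,P in dict(jar=(.737,-.165,.03),cup=(.752,.18,.03),reamer=(.396,-.039,.03)).items():
        u,v=proj(A,[P]).round().astype(int)[0]; r=np.s_[v-14:v+15,u-14:u+15]; print(nm,k,round(float(cv2.absdiff(A['frame'][r],B['frame'][r]).mean()),1))
# T-bar bright ends near z=.184
s=load('c9'); th=np.radians(np.arange(0,180,5)); 
def val(s,t): 
    p=proj(s,[(.6295+r*np.cos(t),-.0015+r*np.sin(t),.184) for r in (-.053,-.04,-.025,.025,.04,.053)]).round().astype(int); return np.mean([s['frame'][v,u].min() for u,v in p])
for n in ('c7','c9','s9'): 
    v=[val(load(n),t) for t in th]; print(n,'tbar angle',5*int(np.argmax(v)),round(max(v)))
E
```

```text
[ 0.44675887 -0.00966496  0.25797674] 21.4667 [0.78231977 0.29348656 0.73522705]
c7 [ 0.5155 -0.0104] 3.1 head [ 0.6278 -0.0043]
c9 [ 0.5168 -0.0105] 2.4 head [ 0.6292 -0.0058]
s7 [ 0.5119 -0.0093] 2.8 head [ 0.6242 -0.0037]
s9 [ 0.5124 -0.0095] 2.2 head [ 0.6248 -0.0051]
s7 [(0.03, 121), (0.034, 117), (0.038, 113), (0.042, 114), (0.046, 113), (0.05, 110), (0.054, 105), (0.058, 107), (0.062, 103), (0.066, 99), (0.07, 98), (0.074, 99), (0.078, 96), (0.082, 91)]
s9 [(0.03, 116), (0.034, 108), (0.038, 112), (0.042, 107), (0.046, 103), (0.05, 100), (0.054, 97), (0.058, 99), (0.062, 94), (0.066, 100), (0.07, 95), (0.074, 98), (0.078, 95), (0.082, 94)]
c jar 8.5
c cup 6.9
c reamer 35.0
s jar 9.7
s cup 35.2
s reamer 29.5
c7 tbar angle 75 180
c9 tbar angle 15 200
s9 tbar angle 20 211
```

```bash
python3 -c "
from plant import close_job
print(close_job())"
```

```text
the job is handed in; nothing more can be done
None
```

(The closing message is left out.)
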